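# Seat a square tube in the drill jig

## Task

Get the steel tube that lies crooked on the drill jig ready for drilling: press it in near each end until it lies flat and parallel against the fence, with its left end up against the end stop, and leave it there. Fence and stop have been set by hand for this batch, so find them by feel and press gently, never harder than about 2 kg of force (20 N), or they lose their setting; leave the other tools and parts on the bench where they are.

Things in the scene. Friction and masses are not known exactly. Their poses are not given: they have to be found in the camera images.
- jig: drill jig screwed to the bench: aluminium base plate 220 x 480 x 12 mm carrying an adjustable fence, an adjustable end stop (both tight, neither must be shifted) and a bushing plate. Origin: centre of the base plate's underside; x points from the open front towards the fence (away from the robot at yaw 0), y along the fence towards the end stop (robot's left), z up; its top is at z = 12 mm.
- fence_mark (a point): middle of the fence's setting range, on the base plate (x = 45, y = 0, z = 12 mm of the jig). The fence is a bright steel angle, 320 mm long (y = -160 to 160 mm of the jig), 30 mm high above the plate, parallel to the jig's y. Its front face, which the tube lies against, is set by its slots anywhere from 8 mm before to 8 mm behind this mark along x; the setting is not measured.
- stop_mark (a point): middle of the end stop's setting range, on the base plate (x = 30, y = 176, z = 12 mm of the jig). The stop is a dark steel block 44 mm wide (x = 10 to 54 mm of the jig), 34 mm high. Its right face, which the tube's left end comes against, is set anywhere from 9 mm before to 9 mm beyond this mark along y; the setting is not measured.
- bushing_plate (a point): middle of the front top edge of the jig's bushing plate, at x = -20, y = 0, z = 60 mm of the jig. The plate is 200 mm long (y = -100 to 100 mm of the jig), its underside at z = 48 mm, its drill bushings up to 66 mm high. It bridges over the tube's middle and over the fence, so that the tube's front side can be pushed home from above only near its two ends, beyond the plate.
- tube: loose dark square steel tube, 30 x 30 mm, 360 mm long, about 0.8 kg, lying crooked (up to 9 degrees) on the base plate, 1 to 8 cm in front of the fence and 1 to 6 cm short of the stop. Origin: centre of its underside; y along it, left end at 180, right end at -180 mm. It slides under 2 to 8 N. Pushing one end in swings the other out by about a fifth as much.
- tube_left (a point): centre of the tube's left end face, 15 mm above its underside
- tube_right (a point): centre of the tube's right end face, 15 mm above its underside
- deburrer: deburring tool with a round grey handle 20 mm thick, 150 mm long, lying on the front edge of the jig's base plate, in the middle, along the jig's y; leave alone. Origin: middle of its underside
- offcut: short offcut of the same square tube, 90 mm long, on the bench to the left of the jig; leave alone. Origin: centre of its underside
- caliper: caliper, 235 mm long, lying flat behind the jig; leave alone. Origin: middle of its beam's underside
- square: try square with a 100 mm wooden stock and a 150 mm blade, lying behind the jig; leave alone. Origin: middle of the stock's underside
- brush: bench brush, 260 mm long, 54 mm high, to the right of the jig; leave alone. Origin: below its middle
- tray: grey parts tray 140 x 200 x 35 mm to the right of the jig; leave alone. Origin: centre of its underside
- oil: white squeeze bottle of cutting oil, 130 mm high, 52 mm across, to the left of the jig; leave alone. Origin: centre of its underside
- drill: cordless drill standing on its battery, 205 mm high, far to the right; leave alone. Origin: centre of its underside

How it is judged:
By the outcome, as a careful person would: the job done as asked, in the order asked, and still so for the second after the job is handed in, with the robot touching nothing.
It also fails if it takes over 70 s, if anything falls off the work surface, if the arm or the gripper's body presses on something with over 40 N, if the wrist force passes 120 N, or if a joint passes its speed limit or range.

## Robot

A 6-joint arm with a two-finger parallel gripper is mounted at the origin on the work surface. World frame = base frame: x ahead of the robot, y to its left, z up, the work surface at z = 0. Lengths are in m, angles in rad, forces in N, time in s.
With the tool pointing down it reaches from about 0.35 to 0.875 m from the base axis. Payload 15.5 kg.
Tool frame: the origin (TCP) lies between the finger pads; the fingertips stand 14 mm ahead of it and the grasp point (between the pads) lies 5 mm behind it; z points along the fingers, x is the direction in which the jaws open and shut, and the axes are right-handed (so a half turn about z gives the same grasp; the last joint's range is limited). The gripper opens to 85 mm and grips with 20 to 120 N. Pads are 22 mm wide; open, the fingers measure 114 mm over their backs; the gripper's body (76 mm by 85 mm) begins 54 mm behind the grasp point. The pads swing forward as they close: fully open they stand 13 mm farther back than shut.
Start: joints at [1.153, 0.494, 1.345, -0, 1.302, -0.096], TCP at [0.198, 0.593, 0.245] pointing down, gripper open.
Joint ranges: [-2.91, 2.91], [-0.82, 2.16], [0.22, 2.67], [-1.22, 4.37], [0.12, 2.79], [-3.08, 3.08]. Speed limits (rad/s): [1.89, 1.89, 2.57, 3.01, 3.01, 3.01].

## Interface

Orientations are given as a unit quaternion [w, x, y, z].
In Python, from station import robot gives the robot as it stands.
- The arm moves only by the tool play_rows, never from a script. Its argument "increments" is text: rows parted by semicolons, each of 5 numbers parted by spaces: the shift along the tool's x, y, z in mm, then the turn about the tool's z in rad, then the opening, from -1 (shut) to 1 (fully open). In form: tx ty tz yaw hand; .... A call has 1 to 10 rows; each row shifts and turns the pose as measured when the row begins, along the tool's axes as they then stand; what a row does not reach is not made up. A row lasts 1/12 s, in which the tool goes at most 41.7 mm and 7.16 degrees, less where a joint would pass 70% of its speed; a pose out of reach is approached as far as the arm can. A call with a gripper value outside its range is refused whole. The fingers move at their own pace and stop on an object; "grip_force" is the grip in N (left out, the last holds). Time passes only in rows, so rows that do not move let the fingers close. It gives the time, the measured TCP pose, the force and the opening at its end, in the units of the state.
- robot.observe(): the state, without advancing time (a new reading comes with each control period).
- robot.camera(name): name is "scene" or "top" or "wrist"; returns a dict with "pixels" (420x560x3 uint8, blue, green, red), "z_map" (420x560 float32, m along the optical axis (not along the pixel's ray), 0 where there is no reading), "vfov" (degrees; the focal length in pixels is half the picture's height over the tangent of half this angle, whatever the lens; pixels are square), "cx", "cy" (the principal point, pixels), "k1" (the pictures are not rectified: a ray, as slopes to the right and down, at radius r is drawn at 1 + k1 r^2 times it, then the intrinsics apply), "eye" and "orientation" of the camera in the world. Camera axes: x right, y down, z forward; pixel columns grow to the right and rows downward; lengths in m; the calibration is good to about 2 mm. A picture is of the moment at which its call begins.
- robot.close_job(): hands the job in, once; it reports no verdict.
The state is a dict: "time": time; "q": joint angles; "qd": joint speeds; "tau": joint torques, N m; "eef_pos": TCP position; "ee_rot": TCP orientation; "wrist_force": force on the tool from outside, world axes, zero at the start; "moment": the same for the moment, N m; "opening": opening from 0.0 (shut) to 1.0 (fully open).
Only numpy, scipy, OpenCV 4.12 (cv2) and the standard library are available. Lean on these libraries where they do the work, as an engineer would, in place of code of your own. Each camera call takes 0.05 s, during which the arm holds its last target.

## Working session

There is one attempt and no reset: what is moved stays moved. The work goes in short steps, Python scripts to look and compute and a tool call to move; the robot and the scene stay as the last step left them, time stands still between calls to the robot, and variables do not carry over. Pictures are saved under pics/ and viewed, and the job is handed in when it is done.

Besides the shell and the picture viewer there is one more tool, called after "Emit:" as name(argument=value, ...) on one line, values as JSON. play_rows: Moves the arm, as the interface text tells. Its arguments: {"type":"object","properties":{"increments":{"type":"string"},"grip_force":{"type":"number"}},"required":["increments"]}

```bash
ls; mkdir -p pics; python3 - <<'E'
from station import robot
import cv2,pickle
s=robot.observe();print(s)
d={}
for n in ["scene","top","wrist"]:
    c=robot.camera(n);d[n]=c
    cv2.imwrite(f"pics/{n}0.png",c["pixels"])
    print(n,{k:v for k,v in c.items() if k not in("pixels","z_map")})
pickle.dump(d,open("cam0.pkl","wb"))
E
```

```text
pics
{'time': 0.0, 'q': array([ 1.15347950e+00,  4.94170552e-01,  1.34616243e+00,  3.75597565e-06,
        1.30254396e+00, -9.54818426e-02]), 'qd': array([-0.00117821, -0.0011201 ,  0.00200904, -0.00074924, -0.00104787,
        0.00137767]), 'tau': array([-9.96997478e-04, -8.82159805e+01, -3.83866239e+01, -2.70755909e-04,
        1.01172732e-02, -3.27551038e-05]), 'eef_pos': array([0.19752547, 0.59257243, 0.24469751]), 'ee_rot': array([ 3.22508191e-04,  8.11266992e-01,  5.84675512e-01, -5.55286317e-04]), 'wrist_force': array([ 0.26474009, -0.42126324,  0.03058162]), 'moment': array([ 0.04435051, -0.00660341,  0.03565304]), 'opening': 0.9963239710037545}
scene {'vfov': 55.85281557413446, 'cx': 277.46317204962196, 'cy': 217.21268393846066, 'k1': 0.03278630484316136, 'eye': array([ 1.11156804, -0.65851428,  0.98281205]), 'orientation': array([-0.32057549,  0.8673617 ,  0.35616721, -0.1343873 ])}
top {'vfov': 43.715523265848034, 'cx': 281.13799111477203, 'cy': 208.17085255638156, 'k1': -0.039419975837894076, 'eye': array([ 0.24924456, -0.12057583,  1.56638459]), 'orientation': array([-0.08182001,  0.71624184, -0.68899879,  0.07472466])}
wrist {'vfov': 69.40733592668285, 'cx': 282.9851107060385, 'cy': 210.3589614558077, 'k1': -0.043336652361074396, 'eye': array([0.13520781, 0.6117584 , 0.37351951]), 'orientation': array([0.1058747 , 0.80441351, 0.5796286 , 0.07576375])}
```

View pics/top0.png

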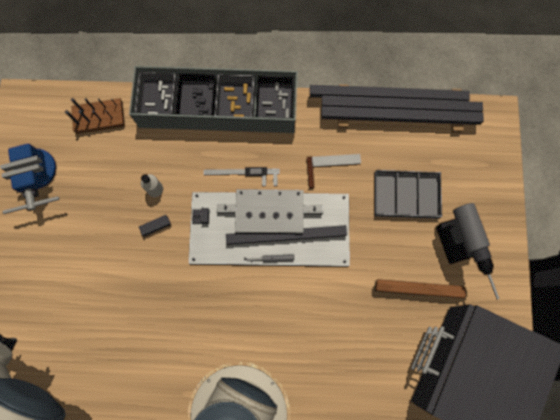

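View pics/scene0.png

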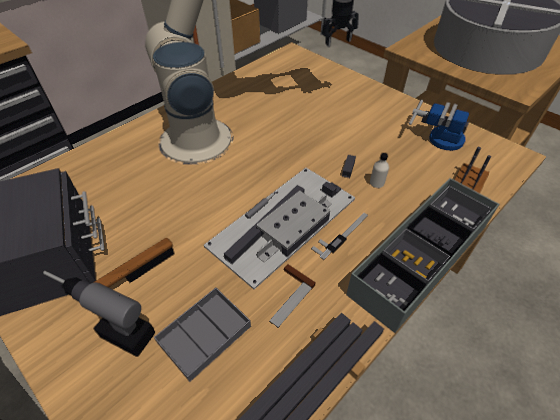

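The top view shows the jig plate at about (190–350, 192–266). The tube is the dark bar from (227,240) to (346,233), the stop is at (201,216), and the deburrer is at (270,258). Next I'll measure them.

```bash
cat > h.py <<'E'
import numpy as np,cv2
from scipy.spatial.transform import Rotation as R
def rot(q): return R.from_quat([q[1],q[2],q[3],q[0]]).as_matrix()
def K(c):
    f=c["pixels"].shape[0]/2/np.tan(np.radians(c["vfov"]/2))
    return np.array([[f,0,c["cx"]],[0,f,c["cy"]],[0,0,1.]]),np.array([c["k1"],0,0,0,0.])
def ray(c,uv,z):
    k,d=K(c);p=cv2.undistortPoints(np.array(uv,float).reshape(-1,1,2),k,d).reshape(-1,2)
    w=np.c_[p,np.ones(len(p))]@rot(c["orientation"]).T
    return c["eye"]+w*((z-c["eye"][2])/w[:,2])[:,None]
def proj(c,P):
    k,d=K(c);M=rot(c["orientation"]).T
    return cv2.projectPoints(np.array(P,float).reshape(-1,1,3),cv2.Rodrigues(M)[0],-M@c["eye"],k,d)[0].reshape(-1,2)
E
python3 - <<'E'
import pickle,cv2,numpy as np
from h import *
d=pickle.load(open("cam0.pkl","rb"));c=d["top"];im=c["pixels"]
x0,y0=180,180
cv2.imwrite("pics/topz.png",cv2.resize(im[180:275,180:360],None,fx=4.4,fy=4.4,interpolation=cv2.INTER_CUBIC))
c2=d["scene"];cv2.imwrite("pics/scenez.png",cv2.resize(c2["pixels"][155:295,195:365],None,fx=4.2,fy=4.2,interpolation=cv2.INTER_CUBIC))
# plate: bright, low saturation
hsv=cv2.cvtColor(im,cv2.COLOR_BGR2HSV)
m=((hsv[...,1]<50)&(hsv[...,2]>150)).astype(np.uint8);m[:180]=0;m[280:]=0;m[:,:180]=0;m[:,360:]=0
m=cv2.morphologyEx(m,cv2.MORPH_OPEN,np.ones((3,3)))
n,l,st,_=cv2.connectedComponentsWithStats(m);print(st)
pts=np.argwhere(l==1+np.argmax(st[1:,4]))[:,::-1].astype(np.float32)
r=cv2.minAreaRect(pts);b=cv2.boxPoints(r);print(r,b)
print(ray(c,b,0.012).round(4))
m2=((hsv[...,2]<95)).astype(np.uint8)
m2[:222]=0;m2[252:]=0;m2[:,:215]=0;m2[:,352:]=0
n,l,st,_=cv2.connectedComponentsWithStats(m2);print(st)
pts=np.argwhere(l==1+np.argmax(st[1:,4]))[:,::-1].astype(np.float32)
r=cv2.minAreaRect(pts);b=cv2.boxPoints(r);print(r,b);print(ray(c,b,.042).round(4))
E
```

```text
[[     0      0    560    420 227015]
 [   263    180      3      5     15]
 [   274    180      3      4     12]
 [   189    190    161     76   8158]]
((269.4033203125, 226.86483764648438), (160.08270263671875, 74.3869857788086), 0.8069294691085815) [[188.8461  262.9274 ]
 [189.8937  188.5478 ]
 [349.96054 190.80228]
 [348.91293 265.1819 ]]
[[ 0.4218  0.1705  0.012 ]
 [ 0.6506  0.1851  0.012 ]
 [ 0.6621 -0.3067  0.012 ]
 [ 0.4336 -0.306   0.012 ]]
[[     0      0    560    420 233758]
 [   226    226    120     22   1442]]
((285.7639465332031, 235.82664489746094), (14.482839584350586, 119.40601348876953), 86.05481719970703) [[225.7042  232.71007]
 [344.82724 224.4947 ]
 [345.8237  238.94322]
 [226.70065 247.15858]]
[[ 0.5121  0.0626  0.042 ]
 [ 0.5504 -0.2889  0.042 ]
 [ 0.5071 -0.2924  0.042 ]
 [ 0.4692  0.0569  0.042 ]]
```

View pics/topz.png

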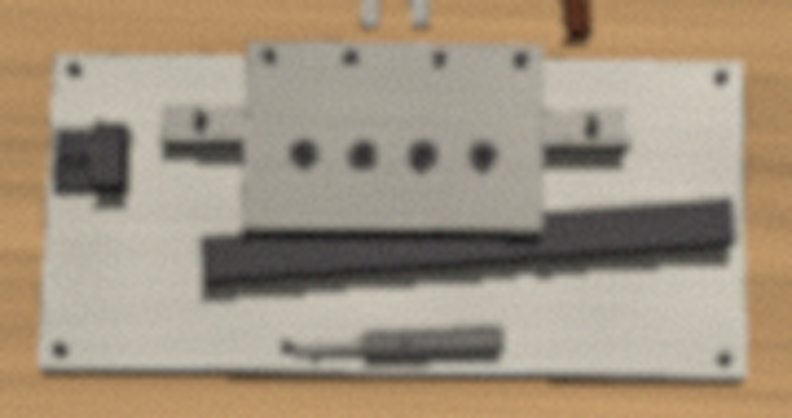

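View pics/scenez.png

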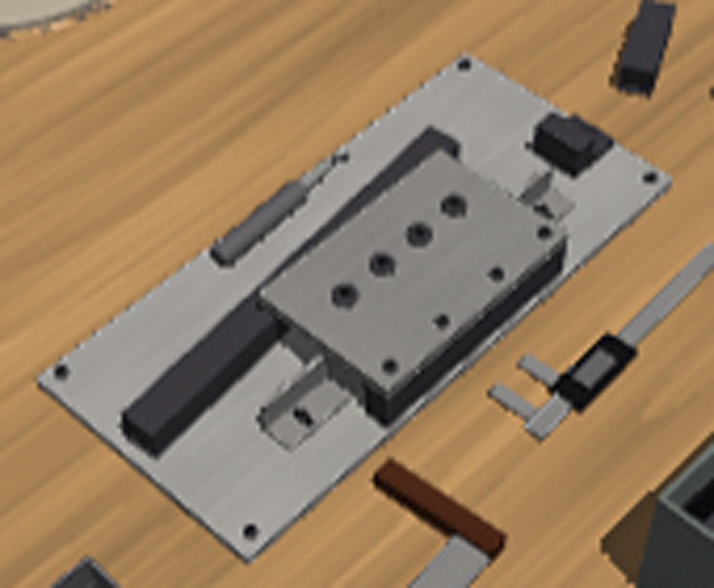

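```bash
python3 - <<'E'
import pickle,cv2,numpy as np
from h import *
d=pickle.load(open("cam0.pkl","rb"));c=d["top"];s=d["scene"]
def tz(p): return (np.array(p,float)+.5)/4.4-.5+180
def sz(p): return (np.array(p,float)+.5)/4.2-.5+[195,155]
A=ray(c,tz([(74,69),(721,78),(725,358),(59,349)]),.012)
B=ray(s,sz([(650,177),(251,532),(62,371),(464,64)]),.012)
print(A.round(4),B.round(4));print(A.mean(0),B.mean(0))
for q in(A,B):
    v=(q[0]-q[1]+q[3]-q[2]);print("yaw",np.degrees(np.arctan2(-v[0],v[1])),np.linalg.norm(v)/2)
T=ray(c,tz([(203,238),(730,200),(733,245),(205,283)]),.042);print("tube top",T.round(4))
print("tube sc", ray(s,sz([(437,128),(461,144),(122,416),(157,435)]),.042).round(4))
# fence front top edge/stop
print("fence", ray(c,tz([(163,142),(626,146)]),.042).round(4))
print("fence scene L end front top, R end", ray(s,sz([(545,175),(325,355),(262,410)]),.042).round(4))
print("stop top corners", ray(c,tz([(127,125),(127,192)]),.046).round(4))
print("bush front", ray(c,tz([(243,230),(543,230)]),.06).round(4))
print("offcut,", ray(c,[(155,226)],.03).round(3),"oil",ray(c,[(148,182)],.1).round(3), "deb",ray(c,tz([(362,340),(502,340),(285,350)]),.03).round(3))
E
```

```text
[[ 0.63    0.1633  0.012 ]
 [ 0.6407 -0.287   0.012 ]
 [ 0.4456 -0.2924  0.012 ]
 [ 0.4342  0.1589  0.012 ]] [[ 0.6297  0.1655  0.012 ]
 [ 0.6428 -0.2852  0.012 ]
 [ 0.4453 -0.289   0.012 ]
 [ 0.4335  0.1601  0.012 ]]
[ 0.53763085 -0.06430116  0.012     ] [ 0.53784771 -0.06213939  0.012     ]
yaw 1.4020563644172253 0.4509694319509669
yaw 1.5830246900564673 0.4500542877079793
tube top [[ 0.5092  0.0622  0.042 ]
 [ 0.5487 -0.291   0.042 ]
 [ 0.5181 -0.2934  0.042 ]
 [ 0.4787  0.059   0.042 ]]
tube sc [[ 0.4896  0.0638  0.042 ]
 [ 0.5154  0.0639  0.042 ]
 [ 0.5259 -0.2959  0.042 ]
 [ 0.5552 -0.2894  0.042 ]]
fence [[ 0.574   0.0935  0.042 ]
 [ 0.5832 -0.2202  0.042 ]]
fence scene L end front top, R end [[ 0.585   0.0846  0.042 ]
 [ 0.5883 -0.1602  0.042 ]
 [ 0.5912 -0.2246  0.042 ]]
stop top corners [[0.584  0.1182 0.046 ]
 [0.5379 0.1149 0.046 ]]
bush front [[ 0.5125  0.0338  0.06  ]
 [ 0.5202 -0.1652  0.06  ]]
offcut, [[0.526 0.277 0.03 ]] oil [[0.643 0.292 0.1  ]] deb [[ 0.446 -0.047  0.03 ]
 [ 0.45  -0.141  0.03 ]
 [ 0.437  0.004  0.03 ]]
```

The jig origin is at about (0.538, -0.063) with yaw about +1.5°. The tube is yawed about 5° with its left end out, its front-left corner is at jig x≈-56 mm, and its left end is at y≈125. I'll turn the tool so that tool x is jig y and tool y is jig x, shut the fingers, and go over.

Emit:
play_rows(increments="0 0 0 -0.087 -1;0 0 0 -0.087 -1;0 0 0 -0.087 -1;0 0 0 -0.087 -1;-27 12 0 0 -1;-27 12 0 0 -1;-27 12 0 0 -1;-27 12 0 0 -1;-27 12 0 0 -1;-27 12 0 0 -1", grip_force=40)

```text
time: 0.98
eef_pos: [0.2758, 0.4312, 0.2419]
ee_rot: [0.0, 0.689, 0.725, -0.002]
wrist_force: [0.7, 0.3, 0.1]
opening: 0.001
```

Emit:
play_rows(increments="-27 12 0 0 -1;-27 12 0 0 -1;-27 12 0 0 -1;-27 12 0 0 -1;-27 12 0 0 -1;-27 12 0 0 -1;-27 12 0 0 -1;-27 12 0 0 -1;-27 12 0 0 -1;-27 12 0 0 -1")

```text
time: 1.82
eef_pos: [0.4124, 0.1535, 0.242]
ee_rot: [0.0, 0.688, 0.725, -0.003]
wrist_force: [1.1, 0.0, 0.7]
opening: 0.004
```

```bash
cat > st.py <<'E'
from station import robot
import numpy as np
from h import rot
s=robot.observe();p=s["eef_pos"];Rm=rot(s["ee_rot"])
o=np.array([.5377,-.0632,0]);a=np.radians(1.5);ex=np.array([np.cos(a),np.sin(a),0]);ey=np.array([-np.sin(a),np.cos(a),0])
d=p-o
print("t",round(s["time"],2),"jig mm x,y,z",(1e3*np.array([d@ex,d@ey,d[2]])).round(2),"toolx yaw rel jigy deg",round(np.degrees(np.arctan2(-Rm[:,0]@ex,Rm[:,0]@ey)),2),"tilt",Rm[:,2].round(4))
f=s["wrist_force"];print("F jig",np.round([f@ex,f@ey,f[2]],2),"open",round(s["opening"],3))
E
python3 st.py
```

```text
t 1.82 jig mm x,y,z [-119.62  219.88  242.02] toolx yaw rel jigy deg 1.51 tilt [-0.0034 -0.0037 -1.    ]
F jig [ 1.13 -0.02  0.74] open 0.004
```

Emit:
play_rows(increments="-26 9 0 0.013 -1;-26 9 0 0.013 -1;-26 9 10 0 -1;-22 7 30 0 -1;0 0 30 0 -1;0 0 30 0 -1;0 0 30 0 -1;0 0 20 0 -1;0 0 10 0 -1;0 0 0 0 -1")

```text
time: 2.65
eef_pos: [0.4564, 0.0419, 0.0773]
ee_rot: [0.003, 0.701, 0.713, 0.0]
wrist_force: [-0.5, 0.2, -0.5]
opening: -0.003
```

```bash
python3 st.py; python3 - <<'E'
from station import robot
import cv2
cv2.imwrite("pics/w1.png",robot.camera("wrist")["pixels"])
E
```

```text
t 2.65 jig mm x,y,z [-78.5  107.18  77.28] toolx yaw rel jigy deg -0.51 tilt [ 0.0051 -0.0047 -1.    ]
F jig [-0.54  0.19 -0.52] open -0.003
```

View pics/w1.png

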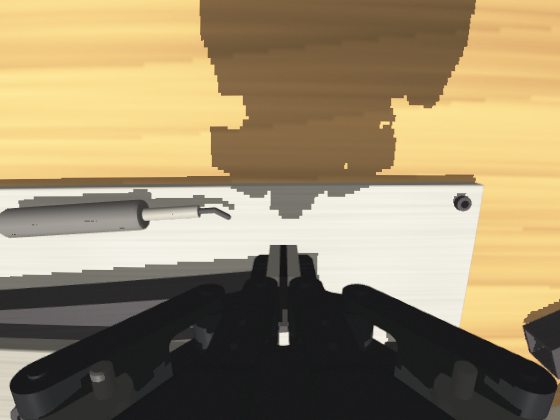

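The wrist view, looking back toward the robot, shows the fingertips at (285,250) with free plate in front of them. The deburrer's tip is well to one side at (228,213). I'll shift a little and descend.

Emit:
play_rows(increments="11 -5 0 0 -1;2 0 10 -0.009 -1;0 0 15 0 -1;0 0 10 0 -1;0 0 6 0 -1;0 0 2 0 -1")

```text
time: 3.2
eef_pos: [0.4538, 0.058, 0.0393]
ee_rot: [0.007, 0.697, 0.717, 0.004]
wrist_force: [0.1, 0.3, -0.4]
opening: -0.0
```

```bash
python3 st.py
```

```text
t 3.2 jig mm x,y,z [-80.69 123.31  39.3 ] toolx yaw rel jigy deg 0.05 tilt [ 0.0146 -0.0044 -0.9999]
F jig [ 0.09  0.31 -0.36] open -0.0
```

Emit:
play_rows(increments="-4 0 4 0 -1;0 3 1 0 -1;0 3 0 0 -1;0 2 0 0 -1;0 1 0 0 -1;0 1 0 0 -1")

```text
time: 3.7
eef_pos: [0.4662, 0.0543, 0.0365]
ee_rot: [0.008, 0.697, 0.717, 0.005]
wrist_force: [-0.7, 0.3, -0.4]
opening: -0.002
```

```bash
python3 st.py
```

```text
t 3.7 jig mm x,y,z [-68.44 119.34  36.53] toolx yaw rel jigy deg 0.05 tilt [ 0.018  -0.0044 -0.9998]
F jig [-0.69  0.33 -0.36] open -0.002
```

Emit:
play_rows(increments="0 1.5 1 0 -1;0 1.5 0 0 -1;0 1.5 0 0 -1;0 1.5 0 0 -1")

```text
time: 4.03
eef_pos: [0.4727, 0.0545, 0.0359]
ee_rot: [0.008, 0.697, 0.717, 0.005]
wrist_force: [-0.4, 0.9, 0.1]
opening: 0.0
```

```bash
python3 st.py
```

```text
t 4.03 jig mm x,y,z [-61.86 119.34  35.9 ] toolx yaw rel jigy deg 0.04 tilt [ 0.0181 -0.0044 -0.9998]
F jig [-0.36  0.92  0.08] open 0.0
```

Emit:
play_rows(increments="0 1.5 0.5 0 -1;0 1.5 0 0 -1;0 1.5 0 0 -1;0 1.5 0 0 -1")

```text
time: 4.37
eef_pos: [0.4777, 0.0548, 0.0352]
ee_rot: [0.007, 0.697, 0.717, 0.004]
wrist_force: [-2.0, 1.1, 1.3]
opening: 0.004
```

```bash
python3 st.py
```

```text
t 4.37 jig mm x,y,z [-56.86 119.51  35.25] toolx yaw rel jigy deg 0.05 tilt [ 0.015  -0.0043 -0.9999]
F jig [-1.96  1.11  1.28] open 0.004
```

Contact at about 2 N. I'll push the left end in.

Emit:
play_rows(increments="0 2.5 0.3 0 -1;0 2.5 0 0 -1;0 2.5 0 0 -1;0 2.5 0 0 -1;0 2.5 0 0 -1;0 2.5 0 0 -1")

```text
time: 4.87
eef_pos: [0.4941, 0.0553, 0.035]
ee_rot: [0.007, 0.697, 0.717, 0.004]
wrist_force: [-1.5, -0.1, -1.4]
opening: 0.001
```

```bash
python3 st.py
```

```text
t 4.87 jig mm x,y,z [-40.46 119.58  34.98] toolx yaw rel jigy deg 0.05 tilt [ 0.0146 -0.0043 -0.9999]
F jig [-1.49 -0.03 -1.37] open 0.001
```

Emit:
play_rows(increments="0 2.5 0.3 0 -1;0 2.5 0 0 -1;0 2.5 0 0 -1;0 2.5 0 0 -1;0 2.5 0 0 -1;0 2.5 0 0 -1;0 2.5 0 0 -1;0 2 0 0 -1")

```text
time: 5.53
eef_pos: [0.5162, 0.0558, 0.0349]
ee_rot: [0.007, 0.697, 0.717, 0.004]
wrist_force: [-1.5, 0.4, -1.1]
opening: 0.003
```

```bash
python3 st.py;python3 - <<'E'
from station import robot
import cv2
c=robot.camera("top")["pixels"]
cv2.imwrite("pics/t2.png",cv2.resize(c[180:275,180:360],None,fx=4.4,fy=4.4,interpolation=cv2.INTER_CUBIC))
E
```

```text
t 5.53 jig mm x,y,z [-18.36 119.49  34.88] toolx yaw rel jigy deg 0.05 tilt [ 0.0151 -0.0044 -0.9999]
F jig [-1.5   0.47 -1.05] open 0.003
```

View pics/t2.png

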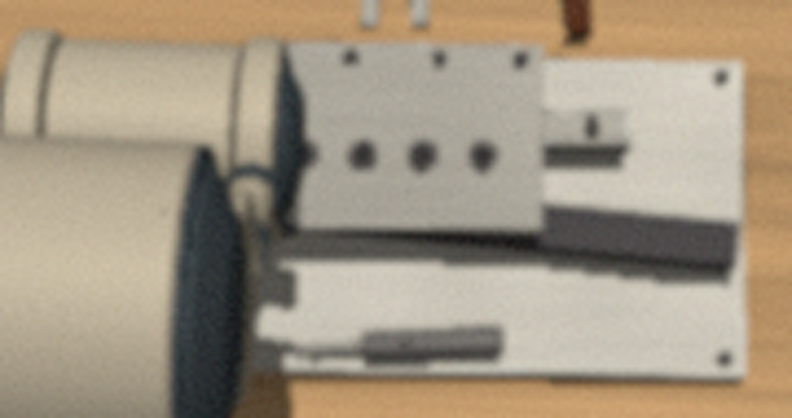

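Left end is in and the right end has swung out to about (735,265). I'll back off, lift over the bushing plate's front and go to the right end.

Emit:
play_rows(increments="0 -6 0 0 -1;0 -10 0 0 -1;0 -6 -20 0 -1;0 -4 -25 0 -1;0 -4 -25 0 -1;-20 -4 -20 0 -1;-30 -4 0 0 -1;-30 0 0 0 -1;-30 0 0 0 -1;-30 0 0 0 -1")

```text
time: 6.42
eef_pos: [0.4714, -0.0845, 0.1286]
ee_rot: [0.007, 0.695, 0.719, 0.004]
wrist_force: [0.4, -0.1, -0.3]
opening: 0.006
```

Emit:
play_rows(increments="-30 0 0 0 -1;-30 0 0 0 -1;-30 0 0 0 -1;-25 0 0 0 -1;-10 0 0 0 -1;0 0 0 0 -1")

```text
time: 6.92
eef_pos: [0.47, -0.2184, 0.1293]
ee_rot: [0.008, 0.696, 0.718, 0.004]
wrist_force: [-1.0, 0.1, -1.0]
opening: 0.002
```

```bash
python3 st.py
```

```text
t 6.92 jig mm x,y,z [ -71.74 -153.42  129.25] toolx yaw rel jigy deg 0.27 tilt [ 0.0164 -0.0061 -0.9998]
F jig [-0.99  0.08 -0.97] open 0.002
```

Emit:
play_rows(increments="-5 2 25 0 -1;0 1 28 0 -1;0 0 22 0 -1;0 0 10 0 -1;0 0 4 0 -1;0 0 1 0 -1;0 3 0 0 -1;0 1 0 0 -1")

```text
time: 7.58
eef_pos: [0.4763, -0.216, 0.0377]
ee_rot: [0.008, 0.696, 0.718, 0.004]
wrist_force: [0.0, 0.3, 0.1]
opening: 0.0
```

```bash
python3 st.py
```

```text
t 7.58 jig mm x,y,z [ -65.42 -151.14   37.74] toolx yaw rel jigy deg 0.33 tilt [ 0.0164 -0.0051 -0.9999]
F jig [0.01 0.28 0.13] open 0.0
```

Emit:
play_rows(increments="-5 3 2 0 -1;-1 3 1 0 -1;0 3 0 0 -1;0 2.5 0 0 -1;0 2.5 0 0 -1;0 2 0 0 -1")

```text
time: 8.08
eef_pos: [0.4959, -0.2226, 0.0378]
ee_rot: [0.01, 0.696, 0.718, 0.005]
wrist_force: [0.3, 0.2, 0.1]
opening: -0.002
```

```bash
python3 st.py
```

```text
t 8.08 jig mm x,y,z [ -45.92 -158.24   37.77] toolx yaw rel jigy deg 0.34 tilt [ 0.021  -0.0077 -0.9998]
F jig [0.27 0.19 0.11] open -0.002
```

Emit:
play_rows(increments="0 2 1 0 -1;0 2 1 0 -1;0 2 0 0 -1;0 2 0 0 -1;0 2 0 0 -1;0 2 0 0 -1")

```text
time: 8.58
eef_pos: [0.5075, -0.2218, 0.0356]
ee_rot: [0.009, 0.696, 0.718, 0.004]
wrist_force: [-3.9, -1.0, 2.8]
opening: -0.001
```

```bash
python3 st.py
```

```text
t 8.58 jig mm x,y,z [ -34.35 -157.76   35.64] toolx yaw rel jigy deg 0.35 tilt [ 0.0177 -0.0067 -0.9998]
F jig [-3.97 -0.91  2.81] open -0.001
```

Emit:
play_rows(increments="0 2.5 0 0 -1;0 2.5 0 0 -1;0 2.5 0 0 -1;0 2.5 0 0 -1;0 2.5 0 0 -1;0 2.5 0 0 -1")

```text
time: 9.08
eef_pos: [0.5239, -0.2211, 0.0357]
ee_rot: [0.008, 0.696, 0.718, 0.004]
wrist_force: [-2.6, -0.9, -0.3]
opening: -0.001
```

```bash
python3 st.py
```

```text
t 9.08 jig mm x,y,z [ -17.97 -157.45   35.68] toolx yaw rel jigy deg 0.35 tilt [ 0.0172 -0.0063 -0.9998]
F jig [-2.59 -0.8  -0.25] open -0.001
```

Emit:
play_rows(increments="0 2.5 0 0 -1;0 2.5 0 0 -1;0 2 0 0 -1;0 1 0 0 -1")

```text
time: 9.42
eef_pos: [0.5332, -0.2207, 0.0357]
ee_rot: [0.008, 0.695, 0.718, 0.004]
wrist_force: [-2.1, -0.2, -0.6]
opening: 0.0
```

```bash
python3 st.py;python3 - <<'E'
from station import robot
import cv2
c=robot.camera("top")["pixels"]
cv2.imwrite("pics/t3.png",cv2.resize(c[180:275,180:360],None,fx=4.4,fy=4.4,interpolation=cv2.INTER_CUBIC))
c=robot.camera("scene")["pixels"]
cv2.imwrite("pics/s3.png",cv2.resize(c[155:295,195:365],None,fx=4.2,fy=4.2,interpolation=cv2.INTER_CUBIC))
E
```

```text
t 9.42 jig mm x,y,z [  -8.6  -157.28   35.71] toolx yaw rel jigy deg 0.36 tilt [ 0.0174 -0.0063 -0.9998]
F jig [-2.14 -0.15 -0.61] open 0.0
```

View pics/t3.png

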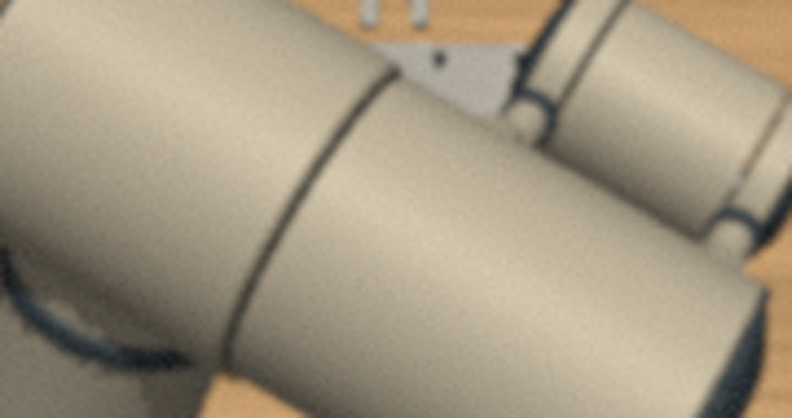

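View pics/s3.png

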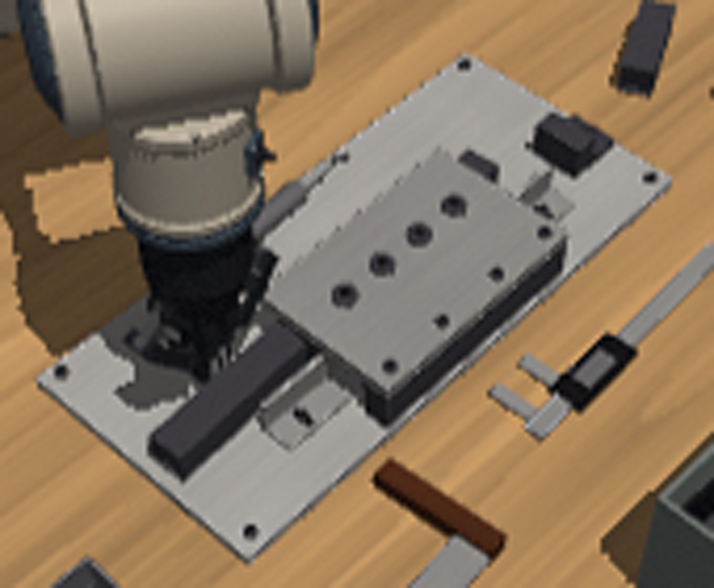

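The scene view shows the tube near the fence, with the right part about 10 mm off it and the left end at (480,160). I'll keep feeling in with small steps.

Emit:
play_rows(increments="0 1.5 0 0 -1;0 1.5 0 0 -1;0 1.5 0 0 -1")

```text
time: 9.77
eef_pos: [0.5376, -0.2205, 0.0358]
ee_rot: [0.008, 0.696, 0.718, 0.004]
wrist_force: [-2.7, 0.3, -0.3]
opening: 0.001
```

Emit:
play_rows(increments="0 1.2 0 0 -1;0 1.2 0 0 -1")

```text
time: 9.93
eef_pos: [0.5401, -0.2204, 0.0358]
ee_rot: [0.008, 0.696, 0.718, 0.004]
wrist_force: [-1.9, -0.2, -1.5]
opening: -0.001
```

```bash
python3 st.py
```

```text
t 9.93 jig mm x,y,z [  -1.68 -157.16   35.76] toolx yaw rel jigy deg 0.35 tilt [ 0.017  -0.006  -0.9998]
F jig [-1.93 -0.18 -1.55] open -0.001
```

Emit:
play_rows(increments="0 1.2 0 0 -1;0 1.2 0 0 -1")

```text
time: 10.1
eef_pos: [0.5428, -0.2202, 0.0358]
ee_rot: [0.008, 0.696, 0.718, 0.004]
wrist_force: [-2.1, -1.3, -0.4]
opening: 0.006
```

Emit:
play_rows(increments="0 1 0 0 -1;0 1 0 0 -1")

```text
time: 10.27
eef_pos: [0.5442, -0.22, 0.0356]
ee_rot: [0.007, 0.696, 0.718, 0.003]
wrist_force: [-12.8, -4.5, 4.0]
opening: -0.001
```

Emit:
play_rows(increments="0 1 0 0 -1;0 1 0 0 -1")

```text
time: 10.43
eef_pos: [0.5442, -0.2201, 0.0357]
ee_rot: [0.006, 0.695, 0.719, 0.002]
wrist_force: [-10.5, -3.5, 6.7]
opening: -0.002
```

Right end is home: the force rose to about 11 N and the tool stopped at jig x≈2.6. Now the left end again.

Emit:
play_rows(increments="0 -6 0 0 -1;0 -12 0 0 -1;0 -12 -10 0 -1;0 -8 -25 0 -1;0 -6 -25 0 -1;0 -4 -25 0 -1;15 -2 -10 0 -1;30 0 0 0 -1;35 0 0 0 -1;35 0 0 0 -1")

```text
time: 11.27
eef_pos: [0.4901, -0.1098, 0.1349]
ee_rot: [0.012, 0.698, 0.716, 0.005]
wrist_force: [1.2, -0.1, 0.0]
opening: 0.001
```

Emit:
play_rows(increments="35 0 0 0 -1;35 0 0 0 -1;35 0 0 0 -1;30 0 0 0 -1;15 0 0 0 -1;5 0 0 0 -1;0 0 0 0 -1")

```text
time: 11.85
eef_pos: [0.486, 0.0576, 0.1353]
ee_rot: [0.014, 0.697, 0.717, 0.008]
wrist_force: [0.3, -0.1, 0.1]
opening: 0.002
```

```bash
python3 st.py; python3 - <<'E'
from station import robot
from h import *
c=robot.camera("scene")
p=lambda q:(np.array(q,float)+.5)/4.2-.5+[195,155]
W=ray(c,p([(462,152),(498,170),(150,438),(183,458)]),.042)
o=np.array([.5377,-.0632,0]);a=np.radians(1.5);ex=np.array([np.cos(a),np.sin(a),0]);ey=np.array([-np.sin(a),np.cos(a),0])
print([((w-o)@ex,(w-o)@ey) for w in W])
cv2.imwrite("pics/s4.png",cv2.resize(c["pixels"][155:295,195:365],None,fx=4.2,fy=4.2,interpolation=cv2.INTER_CUBIC))
E
```

```text
t 11.85 jig mm x,y,z [-48.47 122.07 135.25] toolx yaw rel jigy deg 0.11 tilt [ 0.0319 -0.0085 -0.9995]
F jig [ 0.31 -0.14  0.09] open 0.002
[(np.float64(-0.012563373363416761), np.float64(0.12147693565834071)), (np.float64(0.02088810892266431), np.float64(0.1257134555967128)), (np.float64(0.009929673578534913), np.float64(-0.23149500379157797)), (np.float64(0.038421217243833045), np.float64(-0.22729873618993301))]
```

View pics/s4.png

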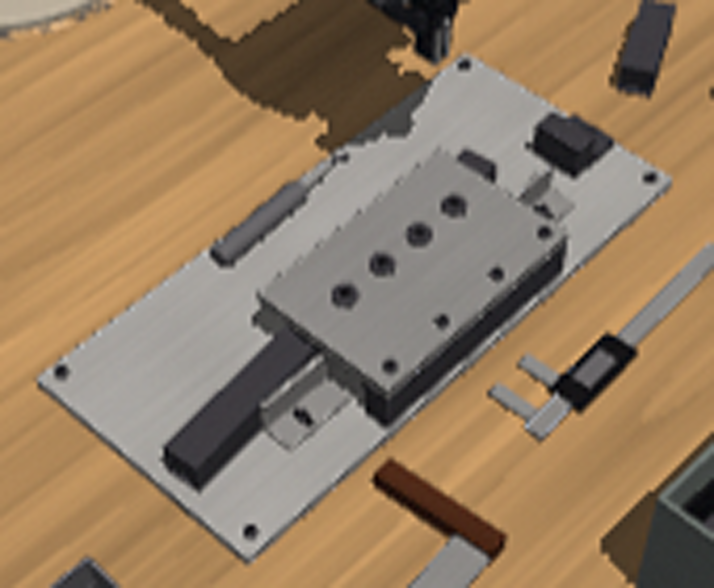

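Emit:
play_rows(increments="-3 0 28 0 -1;0 0 30 0 -1;0 0 22 0 -1;0 0 10 0 -1;0 0 5 0 -1;0 0 2 0 -1;0 0 0 0 -1")

```text
time: 12.48
eef_pos: [0.4936, 0.0451, 0.0363]
ee_rot: [0.018, 0.699, 0.714, 0.01]
wrist_force: [-1.2, 0.6, 0.3]
opening: 0.003
```

```bash
python3 st.py
```

```text
t 12.48 jig mm x,y,z [-41.25 109.38  36.28] toolx yaw rel jigy deg -0.3 tilt [ 0.0396 -0.0096 -0.9992]
F jig [-1.21  0.62  0.3 ] open 0.003
```

Emit:
play_rows(increments="5 0 0 0.004 -1;4.5 0 0 0 -1;1 0 0 0 -1;0 2 0 0 -1;0 3 0 0 -1;0 3 0 0 -1")

```text
time: 12.98
eef_pos: [0.5033, 0.0563, 0.0397]
ee_rot: [0.019, 0.701, 0.713, 0.012]
wrist_force: [-0.1, -0.2, -0.1]
opening: -0.001
```

```bash
python3 st.py
```

```text
t 12.98 jig mm x,y,z [-31.3  120.36  39.72] toolx yaw rel jigy deg -0.59 tilt [ 0.0442 -0.0097 -0.999 ]
F jig [-0.15 -0.2  -0.06] open -0.001
```

Emit:
play_rows(increments="0 1 3 -0.01 -1;0 2 1.5 0 -1;0 2 0 0 -1;0 2 0 0 -1;0 2 0 0 -1")

```text
time: 13.4
eef_pos: [0.5132, 0.0566, 0.0353]
ee_rot: [0.019, 0.697, 0.717, 0.012]
wrist_force: [-3.0, 1.1, 1.9]
opening: -0.004
```

```bash
python3 st.py
```

```text
t 13.4 jig mm x,y,z [-21.32 120.41  35.25] toolx yaw rel jigy deg 0.07 tilt [ 0.0433 -0.0096 -0.999 ]
F jig [-2.95  1.16  1.85] open -0.004
```

Contact. I'll push about 18 mm, then feel.

Emit:
play_rows(increments="0 2.5 0 0 -1;0 2.5 0 0 -1;0 2.5 0 0 -1;0 2.5 0 0 -1;0 2 0 0 -1;0 1.5 0 0 -1")

```text
time: 13.9
eef_pos: [0.5277, 0.057, 0.0356]
ee_rot: [0.018, 0.697, 0.717, 0.011]
wrist_force: [-1.5, 0.5, -0.5]
opening: 0.003
```

```bash
python3 st.py
```

```text
t 13.9 jig mm x,y,z [ -6.85 120.39  35.56] toolx yaw rel jigy deg 0.06 tilt [ 0.0419 -0.0096 -0.9991]
F jig [-1.46  0.57 -0.51] open 0.003
```

Emit:
play_rows(increments="0 1.5 0 0 -1;0 1.5 0 0 -1;0 1 0 0 -1")

```text
time: 14.15
eef_pos: [0.5324, 0.0571, 0.0357]
ee_rot: [0.018, 0.697, 0.717, 0.011]
wrist_force: [-1.2, 0.9, -1.1]
opening: 0.006
```

Emit:
play_rows(increments="0 0.9 0 0 -1;0 0.9 0 0 -1")

```text
time: 14.32
eef_pos: [0.5344, 0.0571, 0.0358]
ee_rot: [0.018, 0.697, 0.717, 0.011]
wrist_force: [-1.2, 0.6, -1.5]
opening: 0.0
```

Emit:
play_rows(increments="0 0.8 0 0 -1;0 0.8 0 0 -1")

```text
time: 14.48
eef_pos: [0.536, 0.0571, 0.0358]
ee_rot: [0.018, 0.697, 0.717, 0.011]
wrist_force: [-1.4, 0.2, -0.9]
opening: -0.002
```

Emit:
play_rows(increments="0 0.8 0 0 -1;0 0.8 0 0 -1")

```text
time: 14.65
eef_pos: [0.5374, 0.0572, 0.0358]
ee_rot: [0.018, 0.697, 0.717, 0.011]
wrist_force: [-5.4, 0.1, 1.9]
opening: -0.003
```

Emit:
play_rows(increments="0 0.8 0 0 -1;0 0.8 0 0 -1")

```text
time: 14.82
eef_pos: [0.5374, 0.0572, 0.0357]
ee_rot: [0.017, 0.697, 0.717, 0.01]
wrist_force: [-6.0, 0.1, 4.6]
opening: -0.0
```

Emit:
play_rows(increments="0 0.8 0 0 -1")

```text
time: 14.9
eef_pos: [0.5374, 0.0572, 0.0358]
ee_rot: [0.016, 0.697, 0.717, 0.009]
wrist_force: [-6.6, -0.1, 4.3]
opening: 0.0
```

Left is home too: the tool stopped at jig x≈2.9 with 6.6 N, which agrees with 2.6 on the right. I'll press the right end again since it swings out.

Emit:
play_rows(increments="0 -6 0 0 -1;0 -10 0 0 -1;0 -8 -15 0 -1;0 -4 -25 0 -1;0 -2 -25 0 -1;0 0 -25 0 -1;-15 0 -5 0 -1;-30 0 0 0 -1;-35 0 0 0 -1;-35 0 0 0 -1")

```text
time: 15.73
eef_pos: [0.5007, -0.056, 0.1351]
ee_rot: [0.018, 0.694, 0.719, 0.011]
wrist_force: [0.6, -0.3, 0.2]
opening: -0.001
```

Emit:
play_rows(increments="-35 0 0 0 -1;-35 0 0 0 -1;-35 0 0 0 -1;-30 0 0 0 -1;-15 0 0 0 -1;0 0 0 0 -1")

```text
time: 16.23
eef_pos: [0.5026, -0.2183, 0.1375]
ee_rot: [0.021, 0.695, 0.718, 0.011]
wrist_force: [-0.4, -0.2, 0.4]
opening: -0.001
```

```bash
python3 st.py
```

```text
t 16.23 jig mm x,y,z [ -39.11 -154.17  137.55] toolx yaw rel jigy deg 0.32 tilt [ 0.0458 -0.0137 -0.9989]
F jig [-0.36 -0.23  0.44] open -0.001
```

Emit:
play_rows(increments="0 -2 28 0 -1;0 0 30 0 -1;0 0 25 0 -1;0 0 10 0 -1;0 0 5 0 -1;0 0 1 0 -1;0 0 0 0 -1")

```text
time: 16.82
eef_pos: [0.5036, -0.2174, 0.0363]
ee_rot: [0.023, 0.696, 0.717, 0.012]
wrist_force: [1.0, 0.2, -0.2]
opening: 0.001
```

```bash
python3 st.py
```

```text
t 16.82 jig mm x,y,z [ -38.16 -153.29   36.28] toolx yaw rel jigy deg 0.19 tilt [ 0.0499 -0.016  -0.9986]
F jig [ 0.98  0.13 -0.21] open 0.001
```

Emit:
play_rows(increments="0 6 0 0 -1;0 6 0 0 -1;0 5 0 0 -1;0 4 0 0 -1;0 2 0 0 -1;0 1 0 0 -1")

```text
time: 17.32
eef_pos: [0.5321, -0.2166, 0.0416]
ee_rot: [0.026, 0.696, 0.718, 0.013]
wrist_force: [0.2, 0.0, 0.1]
opening: -0.003
```

```bash
python3 st.py
```

```text
t 17.32 jig mm x,y,z [  -9.57 -153.2    41.6 ] toolx yaw rel jigy deg 0.24 tilt [ 0.0555 -0.0188 -0.9983]
F jig [ 0.19 -0.    0.11] open -0.003
```

Emit:
play_rows(increments="0 0 4 0 -1;0 1.5 2 0 -1;0 1.2 0 0 -1;0 1 0 0 -1;0 1 0 0 -1")

```text
time: 17.73
eef_pos: [0.5375, -0.2166, 0.0352]
ee_rot: [0.026, 0.696, 0.718, 0.013]
wrist_force: [0.5, 0.2, -0.0]
opening: 0.001
```

```bash
python3 st.py
```

```text
t 17.73 jig mm x,y,z [  -4.26 -153.33   35.19] toolx yaw rel jigy deg 0.23 tilt [ 0.0553 -0.0187 -0.9983]
F jig [ 0.5   0.15 -0.  ] open 0.001
```

Emit:
play_rows(increments="0 1 0 0 -1;0 1 0 0 -1")

```text
time: 17.9
eef_pos: [0.5395, -0.2165, 0.0352]
ee_rot: [0.026, 0.696, 0.718, 0.012]
wrist_force: [0.1, -0.4, 0.3]
opening: 0.005
```

Emit:
play_rows(increments="0 0.9 0 0 -1;0 0.9 0 0 -1")

```text
time: 18.07
eef_pos: [0.5413, -0.2165, 0.0353]
ee_rot: [0.026, 0.696, 0.717, 0.012]
wrist_force: [-3.3, 0.4, -0.0]
opening: 0.001
```

Emit:
play_rows(increments="0 0.9 0 0 -1;0 0.9 0 0 -1")

```text
time: 18.23
eef_pos: [0.5427, -0.2163, 0.0353]
ee_rot: [0.026, 0.696, 0.718, 0.012]
wrist_force: [-3.5, -1.5, 1.0]
opening: 0.001
```

Emit:
play_rows(increments="0 0.8 0 0 -1;0 0.8 0 0 -1")

```text
time: 18.4
eef_pos: [0.5438, -0.2162, 0.0353]
ee_rot: [0.025, 0.696, 0.718, 0.012]
wrist_force: [-3.9, -1.0, 1.0]
opening: 0.003
```

Emit:
play_rows(increments="0 0.8 0 0 -1")

```text
time: 18.48
eef_pos: [0.5444, -0.2161, 0.0353]
ee_rot: [0.025, 0.696, 0.718, 0.012]
wrist_force: [-8.0, -1.9, 2.5]
opening: 0.001
```

Emit:
play_rows(increments="0 0.9 0 0 -1")

```text
time: 18.57
eef_pos: [0.5445, -0.216, 0.0352]
ee_rot: [0.024, 0.696, 0.718, 0.011]
wrist_force: [-12.4, -5.5, 7.4]
opening: -0.002
```

Right is home. Now I'll go around to the right end face.

Emit:
play_rows(increments="0 -5 0 0 -1;0 -8 -5 0 -1;0 -5 -20 0 -1;0 0 -25 0 -1;-15 0 -20 0 -1;-30 8 0 0 -1;-30 12 0 0 -1;-30 12 0 0 -1;-12 8 0 0 -1;0 0 0 0 -1")

```text
time: 19.4
eef_pos: [0.5638, -0.3344, 0.1151]
ee_rot: [0.026, 0.695, 0.718, 0.012]
wrist_force: [-0.8, 0.5, -0.4]
opening: 0.001
```

```bash
python3 st.py; python3 - <<'E'
from station import robot
import cv2
c=robot.camera("top")["pixels"]
cv2.imwrite("pics/t5.png",cv2.resize(c[180:275,180:360],None,fx=4.4,fy=4.4,interpolation=cv2.INTER_CUBIC))
c=robot.camera("scene")["pixels"]
cv2.imwrite("pics/s5.png",cv2.resize(c[155:295,195:365],None,fx=4.2,fy=4.2,interpolation=cv2.INTER_CUBIC))
E
```

```text
t 19.4 jig mm x,y,z [  18.98 -271.78  115.15] toolx yaw rel jigy deg 0.34 tilt [ 0.0537 -0.0184 -0.9984]
F jig [-0.83  0.53 -0.44] open 0.001
```

View pics/s5.png

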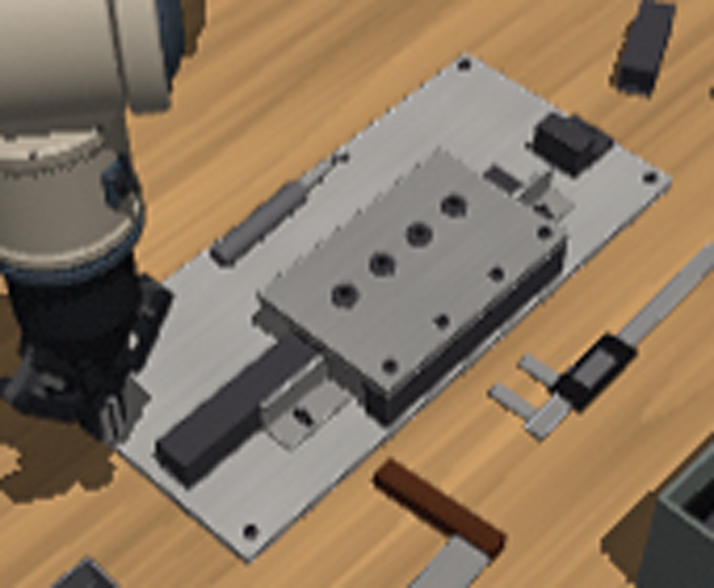

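Tube lies along the fence, with its right end at (175,460) clear of the fingers. I'll descend beside the end face.

Emit:
play_rows(increments="0 2 25 0 -1;0 2 25 0 -1;0 1 15 0 -1;0 0 8 0 -1;0 0 3 0 -1;0 0 0 0 -1")

```text
time: 20.0
eef_pos: [0.5677, -0.3259, 0.0375]
ee_rot: [0.023, 0.694, 0.72, 0.012]
wrist_force: [0.6, -0.3, -0.4]
opening: -0.001
```

```bash
python3 st.py
```

```text
t 20.0 jig mm x,y,z [  23.13 -263.41   37.5 ] toolx yaw rel jigy deg 0.56 tilt [ 0.0498 -0.014  -0.9987]
F jig [ 0.63 -0.34 -0.4 ] open -0.001
```

Emit:
play_rows(increments="0 3 0 -0.005 -1;0 2.5 0 0 -1;3 0 0 0 -1;3 0 0 0 -1;2.5 0 0 0 -1;2 0 0 0 -1;1.5 0 0 0 -1")

```text
time: 20.58
eef_pos: [0.5742, -0.3126, 0.0418]
ee_rot: [0.025, 0.692, 0.722, 0.013]
wrist_force: [-0.4, 0.0, -0.8]
opening: 0.002
```

```bash
python3 st.py
```

```text
t 20.58 jig mm x,y,z [  29.99 -250.24   41.82] toolx yaw rel jigy deg 0.9 tilt [ 0.0537 -0.0165 -0.9984]
F jig [-0.41  0.05 -0.84] open 0.002
```

Emit:
play_rows(increments="0 0 4 0.012 -1;1 0 2 0 -1;1.5 0 0 0 -1;1.5 0 0 0 -1;1.5 0 0 0 -1")

```text
time: 21.0
eef_pos: [0.5743, -0.3067, 0.035]
ee_rot: [0.025, 0.697, 0.717, 0.013]
wrist_force: [-1.3, -4.3, 1.4]
opening: -0.001
```

```bash
python3 st.py
```

```text
t 21.0 jig mm x,y,z [  30.21 -244.36   35.01] toolx yaw rel jigy deg 0.13 tilt [ 0.0536 -0.0167 -0.9984]
F jig [-1.46 -4.24  1.43] open -0.001
```

Contact on the end face at y≈-244. The stop is 37–55 mm away, so I'll slide about 33 mm first.

Emit:
play_rows(increments="2.5 0 0 0 -1;2.5 0 0 0 -1;2.5 0 0 0 -1;2.5 0 0 0 -1;2.5 0 0 0 -1;2.5 0 0 0 -1")

```text
time: 21.5
eef_pos: [0.5743, -0.2925, 0.0351]
ee_rot: [0.027, 0.697, 0.717, 0.012]
wrist_force: [-1.2, -4.4, -0.6]
opening: -0.0
```

```bash
python3 st.py
```

```text
t 21.5 jig mm x,y,z [  30.6  -230.17   35.09] toolx yaw rel jigy deg 0.11 tilt [ 0.0552 -0.0196 -0.9983]
F jig [-1.27 -4.38 -0.57] open -0.0
```

Emit:
play_rows(increments="2.5 -0.2 0 0 -1;2.5 -0.2 0 0 -1;2.5 -0.1 0 0 -1;2.5 0 0 0 -1;2.5 0 0 0 -1;2.5 0 0 0 -1;2 0 0 0 -1")

```text
time: 22.08
eef_pos: [0.5737, -0.2738, 0.0351]
ee_rot: [0.027, 0.696, 0.717, 0.012]
wrist_force: [-0.6, -5.0, 1.7]
opening: -0.004
```

```bash
python3 st.py
```

```text
t 22.08 jig mm x,y,z [  30.48 -211.47   35.09] toolx yaw rel jigy deg 0.12 tilt [ 0.0563 -0.0204 -0.9982]
F jig [-0.76 -4.94  1.71] open -0.004
```

Emit:
play_rows(increments="1 0 0 0 -1;1 0 0 0 -1;1 0 0 0 -1")

```text
time: 22.33
eef_pos: [0.5736, -0.2702, 0.0351]
ee_rot: [0.027, 0.696, 0.717, 0.012]
wrist_force: [-1.3, -4.4, 1.0]
opening: 0.002
```

Emit:
play_rows(increments="1 0 0 0 -1;1 0 0 0 -1;1 0 0 0 -1")

```text
time: 22.58
eef_pos: [0.5735, -0.2673, 0.0351]
ee_rot: [0.027, 0.696, 0.717, 0.012]
wrist_force: [-0.6, -6.0, 1.1]
opening: -0.001
```

Emit:
play_rows(increments="1 0 0 0 -1;1 0 0 0 -1;1 0 0 0 -1")

```text
time: 22.83
eef_pos: [0.5734, -0.2644, 0.0351]
ee_rot: [0.028, 0.697, 0.717, 0.012]
wrist_force: [-1.1, -5.0, 0.9]
opening: 0.0
```

```bash
python3 st.py
```

```text
t 22.83 jig mm x,y,z [  30.41 -202.1    35.06] toolx yaw rel jigy deg 0.11 tilt [ 0.0564 -0.0211 -0.9982]
F jig [-1.27 -4.99  0.87] open 0.0
```

Emit:
play_rows(increments="0.8 0 0 0 -1;0.8 0 0 0 -1")

```text
time: 23.0
eef_pos: [0.5733, -0.2629, 0.0351]
ee_rot: [0.028, 0.697, 0.717, 0.012]
wrist_force: [-1.5, -5.5, 1.1]
opening: -0.002
```

Emit:
play_rows(increments="0.8 0 0 0 -1;0.8 0 0 0 -1")

```text
time: 23.17
eef_pos: [0.5733, -0.2614, 0.0351]
ee_rot: [0.028, 0.697, 0.717, 0.012]
wrist_force: [-0.3, -5.1, 0.7]
opening: -0.001
```

Emit:
play_rows(increments="0.8 0 0 0 -1;0.8 0 0 0 -1")

```text
time: 23.33
eef_pos: [0.5733, -0.2599, 0.0351]
ee_rot: [0.028, 0.697, 0.717, 0.012]
wrist_force: [-0.3, -4.9, 0.7]
opening: 0.001
```

Emit:
play_rows(increments="0.8 0 0 0 -1;0.8 0 0 0 -1")

```text
time: 23.5
eef_pos: [0.5732, -0.2584, 0.0351]
ee_rot: [0.028, 0.697, 0.717, 0.012]
wrist_force: [-0.4, -6.1, 0.8]
opening: 0.002
```

Emit:
play_rows(increments="0.8 0 0 0 -1;0.8 0 0 0 -1")

```text
time: 23.67
eef_pos: [0.5731, -0.2569, 0.0351]
ee_rot: [0.028, 0.697, 0.717, 0.012]
wrist_force: [-0.1, -4.0, 0.5]
opening: -0.003
```

Emit:
play_rows(increments="0.8 0 0 0 -1;0.8 0 0 0 -1")

```text
time: 23.83
eef_pos: [0.5731, -0.2553, 0.0351]
ee_rot: [0.028, 0.697, 0.717, 0.012]
wrist_force: [-0.4, -5.4, 1.2]
opening: -0.003
```

Emit:
play_rows(increments="0.8 0 0 0 -1;0.8 0 0 0 -1")

```text
time: 24.0
eef_pos: [0.573, -0.2539, 0.0351]
ee_rot: [0.028, 0.697, 0.716, 0.012]
wrist_force: [-0.2, -4.7, 1.5]
opening: -0.005
```

Emit:
play_rows(increments="0.8 0 0 0 -1")

```text
time: 24.08
eef_pos: [0.573, -0.2533, 0.0351]
ee_rot: [0.028, 0.697, 0.716, 0.012]
wrist_force: [-2.3, -13.4, -0.5]
opening: -0.001
```

Emit:
play_rows(increments="0.8 0 0 0 -1")

```text
time: 24.17
eef_pos: [0.5731, -0.2533, 0.0352]
ee_rot: [0.029, 0.697, 0.716, 0.011]
wrist_force: [-4.0, -15.3, -2.4]
opening: 0.001
```

Emit:
play_rows(increments="0.8 0 0 0 -1")

```text
time: 24.25
eef_pos: [0.5731, -0.2533, 0.0352]
ee_rot: [0.029, 0.697, 0.716, 0.011]
wrist_force: [-2.5, -12.4, -1.7]
opening: -0.0
```

```bash
python3 st.py; python3 - <<'E'
from station import robot
import cv2
c=robot.camera("scene")["pixels"]
cv2.imwrite("pics/s6.png",cv2.resize(c[155:295,195:365],None,fx=4.2,fy=4.2,interpolation=cv2.INTER_CUBIC))
E
```

```text
t 24.25 jig mm x,y,z [  30.36 -191.     35.18] toolx yaw rel jigy deg 0.04 tilt [ 0.0576 -0.0252 -0.998 ]
F jig [ -2.8  -12.34  -1.66] open -0.0
```

View pics/s6.png

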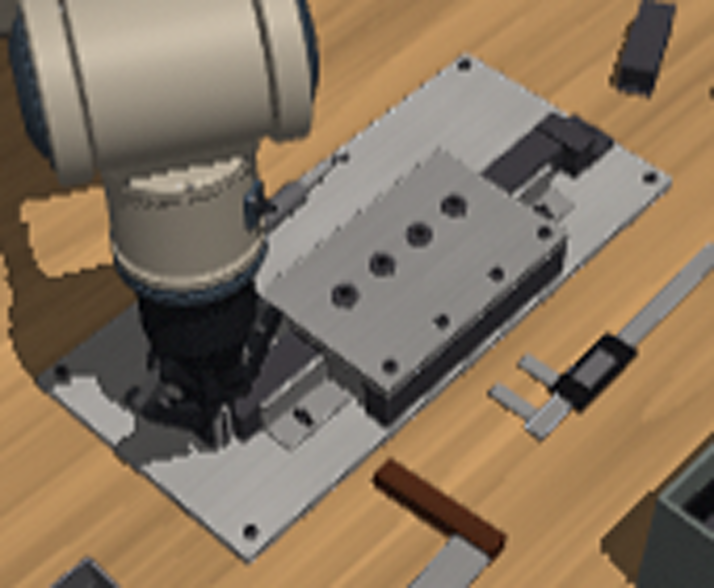

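Stop felt at 12–15 N, and the scene shows the left end against the block at (545,140). Now final presses near each end, right first.

Emit:
play_rows(increments="-6 0 0 0 -1;-10 0 0 0 -1;-5 0 -20 0 -1;0 -5 -25 0 -1;0 -20 -10 0 -1;0 -25 0 0 -1;10 -12 0 0 -1;20 0 0 0 -1;25 0 0 0 -1;5 0 0 0 -1")

```text
time: 25.13
eef_pos: [0.503, -0.2177, 0.0872]
ee_rot: [0.027, 0.699, 0.715, 0.012]
wrist_force: [0.1, 1.1, -1.1]
opening: 0.003
```

```bash
python3 st.py
```

```text
t 25.13 jig mm x,y,z [ -38.72 -153.52   87.23] toolx yaw rel jigy deg -0.23 tilt [ 0.0555 -0.0208 -0.9982]
F jig [ 0.17  1.05 -1.05] open 0.003
```

Emit:
play_rows(increments="0 0 20 0 -1;0 0 20 0 -1;0 0 10 0 -1;0 5 3 0 -1;0 6 1 0 -1;0 6 1 0 -1;0 5 1 0 -1;0 3 1 0 -1;0 1 0 0 -1")

```text
time: 25.88
eef_pos: [0.5372, -0.2197, 0.0325]
ee_rot: [0.028, 0.698, 0.715, 0.013]
wrist_force: [-0.1, 0.7, -1.1]
opening: -0.001
```

```bash
python3 st.py
```

```text
t 25.88 jig mm x,y,z [  -4.6  -156.4    32.51] toolx yaw rel jigy deg -0.2 tilt [ 0.0587 -0.021  -0.9981]
F jig [-0.04  0.72 -1.07] open -0.001
```

Emit:
play_rows(increments="1 0.8 -2 0 -1;0 1 0 0 -1;0 1 0 0 -1")

```text
time: 26.13
eef_pos: [0.5407, -0.2185, 0.0358]
ee_rot: [0.029, 0.698, 0.715, 0.013]
wrist_force: [0.6, -0.8, 0.6]
opening: 0.003
```

Emit:
play_rows(increments="0 0.8 0 0 -1;0 0.8 0 0 -1")

```text
time: 26.3
eef_pos: [0.5423, -0.2184, 0.0363]
ee_rot: [0.029, 0.698, 0.715, 0.013]
wrist_force: [-0.2, 0.1, 0.1]
opening: 0.0
```

Emit:
play_rows(increments="0 0.8 0 0 -1;0 0.8 0 0 -1")

```text
time: 26.47
eef_pos: [0.5438, -0.2184, 0.0365]
ee_rot: [0.029, 0.698, 0.715, 0.013]
wrist_force: [0.1, 0.9, -0.7]
opening: -0.002
```

Emit:
play_rows(increments="0 0.8 0 0 -1")

```text
time: 26.55
eef_pos: [0.5443, -0.2183, 0.0364]
ee_rot: [0.029, 0.698, 0.715, 0.013]
wrist_force: [-6.6, -2.2, 3.3]
opening: 0.001
```

Emit:
play_rows(increments="0 0.8 0 0 -1")

```text
time: 26.63
eef_pos: [0.5444, -0.2183, 0.0364]
ee_rot: [0.028, 0.698, 0.715, 0.013]
wrist_force: [-8.6, -3.2, 6.4]
opening: 0.004
```

Emit:
play_rows(increments="0 0.9 0 0 -1")

```text
time: 26.72
eef_pos: [0.5444, -0.2182, 0.0363]
ee_rot: [0.027, 0.698, 0.715, 0.012]
wrist_force: [-7.6, -2.3, 6.3]
opening: -0.0
```

Right end was already home: the tool stopped at the same position, x 0.5444. Now left, at y≈145.

Emit:
play_rows(increments="0 -6 0 0 -1;0 -12 0 0 -1;0 -12 -10 0 -1;0 -6 -25 0 -1;0 -4 -25 0 -1;0 0 -25 0 -1;15 0 -10 0 -1;30 0 0 0 -1;35 0 0 0 -1;35 0 0 0 -1")

```text
time: 27.55
eef_pos: [0.49, -0.1044, 0.1344]
ee_rot: [0.029, 0.701, 0.712, 0.013]
wrist_force: [1.1, 0.5, -0.2]
opening: -0.0
```

Emit:
play_rows(increments="35 0 0 0 -1;35 0 0 0 -1;35 0 0 0 -1;35 0 0 0 -1;25 0 0 0 -1;10 0 0 0 -1;0 0 0 0 -1")

```text
time: 28.13
eef_pos: [0.481, 0.0821, 0.1349]
ee_rot: [0.03, 0.701, 0.713, 0.015]
wrist_force: [-0.5, -0.5, 0.0]
opening: 0.0
```

```bash
python3 st.py
```

```text
t 28.13 jig mm x,y,z [-52.85 146.75 134.89] toolx yaw rel jigy deg -0.58 tilt [ 0.0634 -0.0216 -0.9978]
F jig [-0.52 -0.5   0.02] open 0.0
```

Emit:
play_rows(increments="0 0 25 -0.01 -1;0 0 28 0 -1;0 0 22 0 -1;0 0 12 0 -1;0 6 5 0 -1;0 8 3 0 -1;0 8 2 0 -1;0 6 1 0 -1;0 1 0 0 -1")

```text
time: 28.88
eef_pos: [0.5202, 0.0764, 0.0416]
ee_rot: [0.033, 0.697, 0.716, 0.017]
wrist_force: [0.6, -0.6, 0.3]
opening: 0.002
```

```bash
python3 st.py
```

```text
t 28.88 jig mm x,y,z [-13.87 140.03  41.64] toolx yaw rel jigy deg -0.02 tilt [ 0.0719 -0.0215 -0.9972]
F jig [ 0.58 -0.57  0.31] open 0.002
```

Emit:
play_rows(increments="2 2 4 0 -1;1 3 2 0 -1;0 2.5 1 0 -1;0 1.5 0 0 -1;0 1 0 0 -1")

```text
time: 29.3
eef_pos: [0.533, 0.08, 0.0366]
ee_rot: [0.034, 0.697, 0.716, 0.019]
wrist_force: [0.8, 0.7, -0.4]
opening: 0.002
```

```bash
python3 st.py
```

```text
t 29.3 jig mm x,y,z [ -0.95 143.24  36.65] toolx yaw rel jigy deg -0.01 tilt [ 0.0752 -0.0213 -0.9969]
F jig [ 0.83  0.64 -0.4 ] open 0.002
```

Emit:
play_rows(increments="0 0.8 0 0 -1;0 0.8 0 0 -1")

```text
time: 29.47
eef_pos: [0.5338, 0.0801, 0.0367]
ee_rot: [0.034, 0.697, 0.716, 0.018]
wrist_force: [-2.9, -0.2, 0.4]
opening: -0.0
```

Emit:
play_rows(increments="0 0.8 0 0 -1")

```text
time: 29.55
eef_pos: [0.534, 0.0801, 0.0367]
ee_rot: [0.033, 0.697, 0.716, 0.018]
wrist_force: [-2.8, -0.6, 1.6]
opening: -0.002
```

Emit:
play_rows(increments="0 0.8 0 0 -1")

```text
time: 29.63
eef_pos: [0.5344, 0.0801, 0.0367]
ee_rot: [0.033, 0.697, 0.716, 0.017]
wrist_force: [-2.5, 0.6, 0.5]
opening: -0.002
```

Emit:
play_rows(increments="0 0.8 0 0 -1")

```text
time: 29.72
eef_pos: [0.535, 0.0801, 0.0367]
ee_rot: [0.033, 0.697, 0.716, 0.017]
wrist_force: [-2.8, -0.4, -0.0]
opening: 0.0
```

```bash
python3 st.py
```

```text
t 29.72 jig mm x,y,z [  1.07 143.36  36.74] toolx yaw rel jigy deg 0.02 tilt [ 0.0712 -0.0215 -0.9972]
F jig [-2.83 -0.32 -0.05] open 0.0
```

It's moving under friction force only, so a small gap is closing. I'll keep going.

Emit:
play_rows(increments="0 0.8 0 0 -1")

```text
time: 29.8
eef_pos: [0.5357, 0.0801, 0.0368]
ee_rot: [0.033, 0.697, 0.716, 0.017]
wrist_force: [-1.1, 0.7, -1.0]
opening: 0.002
```

Emit:
play_rows(increments="0 0.8 0 0 -1")

```text
time: 29.88
eef_pos: [0.5365, 0.0802, 0.0368]
ee_rot: [0.033, 0.697, 0.716, 0.017]
wrist_force: [-4.8, -0.1, -1.4]
opening: -0.003
```

Emit:
play_rows(increments="0 0.8 0 0 -1")

```text
time: 29.97
eef_pos: [0.5366, 0.0802, 0.0367]
ee_rot: [0.032, 0.697, 0.716, 0.016]
wrist_force: [-7.7, 0.3, 4.1]
opening: -0.001
```

Emit:
play_rows(increments="0 0.8 0 0 -1")

```text
time: 30.05
eef_pos: [0.5366, 0.0802, 0.0366]
ee_rot: [0.032, 0.697, 0.716, 0.016]
wrist_force: [-8.0, 0.1, 5.2]
opening: 0.001
```

```bash
python3 st.py
```

```text
t 30.05 jig mm x,y,z [  2.62 143.4   36.61] toolx yaw rel jigy deg 0.02 tilt [ 0.0675 -0.0216 -0.9975]
F jig [-7.96  0.3   5.15] open 0.001
```

Left home again at 8 N. The right end may have swung out about 0.5 mm, so I'll press it once more and then recheck the stop.

Emit:
play_rows(increments="0 -6 0 0 -1;0 -12 0 0 -1;0 -10 -10 0 -1;0 -5 -25 0 -1;0 -2 -25 0 -1;0 0 -25 0 -1;-15 0 -5 0 -1;-30 0 0 0 -1;-35 0 0 0 -1;-35 0 0 0 -1")

```text
time: 30.88
eef_pos: [0.4952, -0.0319, 0.1358]
ee_rot: [0.035, 0.694, 0.719, 0.019]
wrist_force: [0.7, -0.9, 0.2]
opening: -0.0
```

Emit:
play_rows(increments="-35 0 0 0 -1;-35 0 0 0 -1;-35 0 0 0 -1;-35 0 0 0 -1;-25 0 0 0 -1;-12 0 0 0 -1;0 0 0 0 -1")

```text
time: 31.47
eef_pos: [0.4996, -0.2234, 0.1472]
ee_rot: [0.041, 0.695, 0.718, 0.02]
wrist_force: [0.3, 1.2, 0.1]
opening: 0.001
```

```bash
python3 st.py
```

```text
t 31.47 jig mm x,y,z [ -42.25 -159.12  147.16] toolx yaw rel jigy deg 0.27 tilt [ 0.0866 -0.0271 -0.9959]
F jig [0.35 1.15 0.14] open 0.001
```

Emit:
play_rows(increments="2 0 28 0 -1;0 0 30 0 -1;0 0 25 0 -1;0 0 16 0 -1;0 4 7 0 -1;0 7 3 0 -1;0 7 1 0 -1;0 5 1 0 -1;0 1 0 0 -1")

```text
time: 32.22
eef_pos: [0.5373, -0.2214, 0.0425]
ee_rot: [0.046, 0.695, 0.717, 0.022]
wrist_force: [0.4, -0.2, 0.0]
opening: -0.004
```

```bash
python3 st.py
```

```text
t 32.22 jig mm x,y,z [  -4.5  -158.13   42.52] toolx yaw rel jigy deg 0.21 tilt [ 0.0959 -0.032  -0.9949]
F jig [ 0.42 -0.22  0.05] open -0.004
```

Emit:
play_rows(increments="2 0 5 0 -1;0 0.5 2 0 -1;0 1 0.5 0 -1;0 1 0 0 -1")

```text
time: 32.55
eef_pos: [0.5423, -0.2194, 0.037]
ee_rot: [0.048, 0.695, 0.718, 0.022]
wrist_force: [-0.6, -0.4, 0.0]
opening: 0.0
```

```bash
python3 st.py
```

```text
t 32.55 jig mm x,y,z [   0.53 -156.3    37.04] toolx yaw rel jigy deg 0.26 tilt [ 0.0995 -0.0338 -0.9945]
F jig [-0.63 -0.4   0.  ] open 0.0
```

Emit:
play_rows(increments="0 0.8 0 0 -1")

```text
time: 32.63
eef_pos: [0.5431, -0.2194, 0.0372]
ee_rot: [0.048, 0.695, 0.717, 0.022]
wrist_force: [-1.4, 0.1, -0.9]
opening: 0.002
```

Emit:
play_rows(increments="0 0.8 0 0 -1")

```text
time: 32.72
eef_pos: [0.5436, -0.2194, 0.0373]
ee_rot: [0.047, 0.695, 0.717, 0.022]
wrist_force: [-1.3, -1.5, -1.3]
opening: -0.001
```

Emit:
play_rows(increments="0 0.8 0 0 -1")

```text
time: 32.8
eef_pos: [0.544, -0.2193, 0.0373]
ee_rot: [0.047, 0.695, 0.717, 0.022]
wrist_force: [-5.6, -2.8, 0.1]
opening: 0.003
```

Emit:
play_rows(increments="0 0.8 0 0 -1")

```text
time: 32.88
eef_pos: [0.5441, -0.2193, 0.0372]
ee_rot: [0.046, 0.695, 0.717, 0.022]
wrist_force: [-6.7, -4.0, 2.3]
opening: 0.002
```

Right home. Recheck the stop on the end face.

Emit:
play_rows(increments="0 -6 0 0 -1;0 -10 -5 0 -1;0 -5 -25 0 -1;-10 0 -25 0 -1;-25 5 0 0 -1;-25 12 0 0 -1;-10 18 0 0 -1;0 10 0 0 -1;0 0 0 0 -1")

```text
time: 33.63
eef_pos: [0.5584, -0.288, 0.1008]
ee_rot: [0.045, 0.695, 0.717, 0.022]
wrist_force: [-0.9, -0.4, 0.3]
opening: -0.0
```

```bash
python3 st.py; python3 - <<'E'
from station import robot
import cv2
c=robot.camera("scene")["pixels"]
cv2.imwrite("pics/s7.png",cv2.resize(c[155:295,195:365],None,fx=4.2,fy=4.2,interpolation=cv2.INTER_CUBIC))
E
```

```text
t 33.63 jig mm x,y,z [  14.77 -225.31  100.81] toolx yaw rel jigy deg 0.21 tilt [ 0.0953 -0.0319 -0.9949]
F jig [-0.9  -0.4   0.34] open -0.0
```

View pics/s7.png

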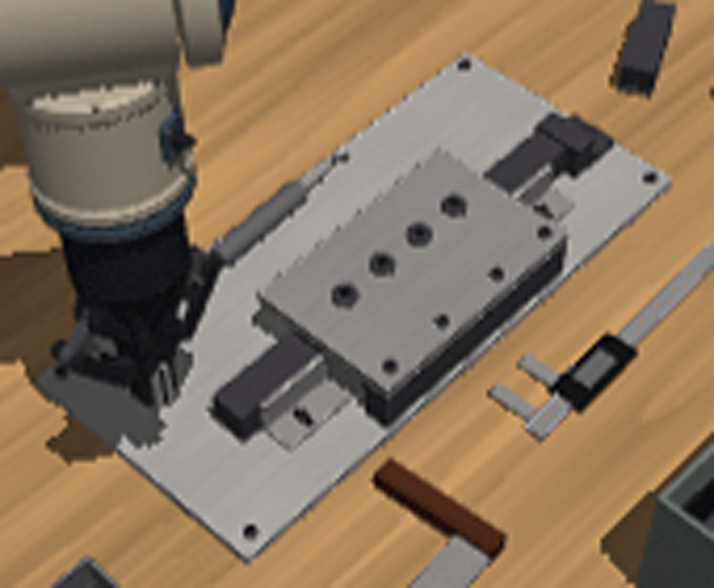

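The tube sits on the fence with its left end at the stop, around (545,140). I'll descend for the end-face check.

Emit:
play_rows(increments="0 3 20 0 -1;0 3 22 0 -1;0 2 14 0 -1;0 0 6 0 -1;0 0 2 0 -1")

```text
time: 34.1
eef_pos: [0.5676, -0.285, 0.0353]
ee_rot: [0.043, 0.694, 0.718, 0.021]
wrist_force: [-0.4, 0.2, 0.9]
opening: -0.001
```

```bash
python3 st.py
```

```text
t 34.1 jig mm x,y,z [  24.04 -222.55   35.33] toolx yaw rel jigy deg 0.38 tilt [ 0.0918 -0.0294 -0.9953]
F jig [-0.38  0.16  0.91] open -0.001
```

Emit:
play_rows(increments="6 2 0 0 -1;7 1 0 0 -1;5 0 0 0 -1;3 0 0 0 -1;2 0 0 0 -1;1 0 0 0 -1")

```text
time: 34.6
eef_pos: [0.5692, -0.2572, 0.0368]
ee_rot: [0.043, 0.694, 0.719, 0.021]
wrist_force: [0.5, 0.6, 0.4]
opening: -0.001
```

```bash
python3 st.py
```

```text
t 34.6 jig mm x,y,z [  26.39 -194.79   36.84] toolx yaw rel jigy deg 0.43 tilt [ 0.0921 -0.0293 -0.9953]
F jig [0.49 0.59 0.42] open -0.001
```

Emit:
play_rows(increments="0.8 0 0 0 -1;0.8 0 0 0 -1")

```text
time: 34.77
eef_pos: [0.5694, -0.2555, 0.0375]
ee_rot: [0.044, 0.694, 0.719, 0.022]
wrist_force: [-0.1, -0.1, -0.7]
opening: -0.0
```

Emit:
play_rows(increments="0.7 0 0 0 -1")

```text
time: 34.85
eef_pos: [0.5695, -0.2548, 0.0376]
ee_rot: [0.044, 0.694, 0.719, 0.022]
wrist_force: [-0.1, 0.3, 0.2]
opening: -0.002
```

Emit:
play_rows(increments="0.7 0 0 0 -1")

```text
time: 34.93
eef_pos: [0.5695, -0.2542, 0.0377]
ee_rot: [0.044, 0.694, 0.719, 0.022]
wrist_force: [0.3, -0.1, 0.0]
opening: -0.001
```

Emit:
play_rows(increments="0.7 0 0 0 -1")

```text
time: 35.02
eef_pos: [0.5695, -0.2536, 0.0376]
ee_rot: [0.044, 0.694, 0.719, 0.022]
wrist_force: [0.3, -3.1, -0.4]
opening: 0.003
```

```bash
python3 st.py
```

```text
t 35.02 jig mm x,y,z [  26.79 -191.2    37.64] toolx yaw rel jigy deg 0.43 tilt [ 0.0935 -0.0303 -0.9952]
F jig [ 0.19 -3.08 -0.4 ] open 0.003
```

Emit:
play_rows(increments="0.6 0 0 0 -1")

```text
time: 35.1
eef_pos: [0.5695, -0.2534, 0.0377]
ee_rot: [0.044, 0.694, 0.719, 0.022]
wrist_force: [-0.9, -6.1, -0.5]
opening: -0.004
```

Emit:
play_rows(increments="0.6 0 0 0 -1")

```text
time: 35.18
eef_pos: [0.5695, -0.2534, 0.0377]
ee_rot: [0.045, 0.694, 0.719, 0.021]
wrist_force: [-1.4, -7.0, -0.4]
opening: -0.004
```

Emit:
play_rows(increments="0.6 0 0 0 -1")

```text
time: 35.27
eef_pos: [0.5696, -0.2534, 0.0377]
ee_rot: [0.045, 0.694, 0.718, 0.021]
wrist_force: [-1.0, -5.6, 0.6]
opening: -0.002
```

Emit:
play_rows(increments="0.6 0 0 0 -1")

```text
time: 35.35
eef_pos: [0.5696, -0.2535, 0.0377]
ee_rot: [0.046, 0.694, 0.718, 0.021]
wrist_force: [-2.5, -6.2, 0.3]
opening: -0.002
```

It stops at the same y as before (-0.2534), so the tube is at the stop. Now a final check press left, then right.

Emit:
play_rows(increments="-5 0 0 0 -1;-8 0 0 0 -1;-3 -5 -25 0 -1;0 -20 -30 0 -1;0 -25 -30 0 -1;0 -20 -10 0 -1;25 -8 0 0 -1;35 0 0 0 -1;35 0 0 0 -1;35 0 0 0 -1")

```text
time: 36.18
eef_pos: [0.4777, -0.1483, 0.1251]
ee_rot: [0.049, 0.697, 0.715, 0.021]
wrist_force: [0.3, -0.2, -0.9]
opening: 0.002
```

Emit:
play_rows(increments="35 0 0 0 -1;35 0 0 0 -1;35 0 0 0 -1;35 0 0 0 -1;35 0 0 0 -1;30 0 0 0 -1;15 0 0 0 -1;0 0 0 0 -1")

```text
time: 36.85
eef_pos: [0.4733, 0.0827, 0.1172]
ee_rot: [0.05, 0.697, 0.715, 0.023]
wrist_force: [-0.3, -1.2, 0.0]
opening: 0.001
```

```bash
python3 st.py
```

```text
t 36.85 jig mm x,y,z [-60.57 147.54 117.23] toolx yaw rel jigy deg -0.21 tilt [ 0.1036 -0.0371 -0.9939]
F jig [-0.32 -1.2   0.01] open 0.001
```

Emit:
play_rows(increments="0 5 25 0 -1;0 5 28 0 -1;0 8 16 0 -1;0 8 8 0 -1;0 8 4 0 -1;0 6 3 0 -1;0 5 2 0 -1;0 2 1 0 -1;0 0 0 0 -1")

```text
time: 37.6
eef_pos: [0.5362, 0.0779, 0.0355]
ee_rot: [0.052, 0.697, 0.715, 0.025]
wrist_force: [-2.8, 1.3, -1.8]
opening: 0.002
```

```bash
python3 st.py
```

```text
t 37.6 jig mm x,y,z [  2.17 141.09  35.46] toolx yaw rel jigy deg -0.21 tilt [ 0.1082 -0.0368 -0.9934]
F jig [-2.78  1.38 -1.75] open 0.002
```

Emit:
play_rows(increments="0 0.6 0 0 -1")

```text
time: 37.68
eef_pos: [0.5363, 0.0779, 0.0358]
ee_rot: [0.051, 0.697, 0.715, 0.024]
wrist_force: [-3.9, 0.5, -2.9]
opening: 0.004
```

Emit:
play_rows(increments="0 0.8 0 0 -1")

```text
time: 37.77
eef_pos: [0.5362, 0.0778, 0.0361]
ee_rot: [0.051, 0.697, 0.715, 0.024]
wrist_force: [-3.8, 0.2, -3.5]
opening: -0.002
```

Emit:
play_rows(increments="0 0.8 0 0 -1")

```text
time: 37.85
eef_pos: [0.5363, 0.0778, 0.0364]
ee_rot: [0.051, 0.697, 0.715, 0.024]
wrist_force: [-4.6, -0.3, -3.7]
opening: 0.002
```

Emit:
play_rows(increments="0 0.8 0 0 -1")

```text
time: 37.93
eef_pos: [0.5363, 0.0779, 0.0365]
ee_rot: [0.05, 0.697, 0.715, 0.023]
wrist_force: [-5.0, -0.6, -3.1]
opening: -0.001
```

```bash
python3 st.py
```

```text
t 37.93 jig mm x,y,z [  2.27 141.06  36.46] toolx yaw rel jigy deg -0.19 tilt [ 0.1041 -0.0372 -0.9939]
F jig [-5.   -0.42 -3.06] open -0.001
```

Emit:
play_rows(increments="0 1 0 0 -1")

```text
time: 38.02
eef_pos: [0.5363, 0.0778, 0.0365]
ee_rot: [0.05, 0.697, 0.715, 0.022]
wrist_force: [-7.0, -0.0, -3.4]
opening: 0.006
```

Emit:
play_rows(increments="0 1.1 0 0 -1")

```text
time: 38.1
eef_pos: [0.5364, 0.0779, 0.0365]
ee_rot: [0.049, 0.697, 0.715, 0.022]
wrist_force: [-7.1, -1.5, -1.2]
opening: -0.003
```

Emit:
play_rows(increments="0 1.1 0 0 -1")

```text
time: 38.18
eef_pos: [0.5364, 0.0778, 0.0364]
ee_rot: [0.049, 0.697, 0.715, 0.021]
wrist_force: [-7.7, -0.3, 0.7]
opening: -0.004
```

Left is firm, with no movement at 7.7 N. Final right check.

Emit:
play_rows(increments="0 -6 0 0 -1;0 -12 0 0 -1;0 -12 -10 0 -1;0 -8 -25 0 -1;0 -4 -25 0 -1;0 0 -25 0 -1;-15 0 -5 0 -1;-30 0 0 0 -1;-35 0 0 0 -1;-35 0 0 0 -1")

```text
time: 39.02
eef_pos: [0.4898, -0.0327, 0.1334]
ee_rot: [0.055, 0.693, 0.718, 0.027]
wrist_force: [1.3, -0.8, -0.3]
opening: -0.002
```

Emit:
play_rows(increments="-35 0 0 0 -1;-35 0 0 0 -1;-35 0 0 0 -1;-35 0 0 0 -1;-25 0 0 0 -1;-10 0 0 0 -1;0 0 0 0 -1")

```text
time: 39.6
eef_pos: [0.4979, -0.2235, 0.1454]
ee_rot: [0.064, 0.694, 0.716, 0.03]
wrist_force: [-0.3, 0.2, -0.2]
opening: -0.003
```

```bash
python3 st.py
```

```text
t 39.6 jig mm x,y,z [ -43.99 -159.22  145.42] toolx yaw rel jigy deg 0.1 tilt [ 0.1323 -0.0459 -0.9901]
F jig [-0.27  0.16 -0.23] open -0.003
```

Emit:
play_rows(increments="2 0 28 0 -1;2 0 30 0 -1;0 0 25 0 -1;0 0 14 0 -1;0 3 7 0 -1;0 5 2 0 -1;0 3 1 0 -1;0 1 0 0 -1")

```text
time: 40.27
eef_pos: [0.5278, -0.218, 0.0403]
ee_rot: [0.067, 0.693, 0.717, 0.031]
wrist_force: [0.6, -0.3, 0.4]
opening: 0.001
```

```bash
python3 st.py
```

```text
t 40.27 jig mm x,y,z [ -13.95 -154.52   40.31] toolx yaw rel jigy deg 0.2 tilt [ 0.1392 -0.0489 -0.9891]
F jig [ 0.57 -0.28  0.4 ] open 0.001
```

Emit:
play_rows(increments="0 2 2 0 -1;0 3 2 0 -1;0 3 1 0 -1;0 1.5 0.5 0 -1;0 1 0 0 -1")

```text
time: 40.68
eef_pos: [0.542, -0.218, 0.0395]
ee_rot: [0.07, 0.693, 0.717, 0.032]
wrist_force: [0.2, -1.0, 0.2]
opening: -0.003
```

```bash
python3 st.py
```

```text
t 40.68 jig mm x,y,z [   0.22 -154.86   39.48] toolx yaw rel jigy deg 0.22 tilt [ 0.144  -0.0513 -0.9882]
F jig [ 0.16 -1.04  0.23] open -0.003
```

Emit:
play_rows(increments="0 0.5 1.5 0 -1;0 0.7 0 0 -1")

```text
time: 40.85
eef_pos: [0.5435, -0.2182, 0.0384]
ee_rot: [0.07, 0.693, 0.717, 0.032]
wrist_force: [-4.2, -1.4, -2.9]
opening: -0.001
```

Emit:
play_rows(increments="0 0.7 0 0 -1")

```text
time: 40.93
eef_pos: [0.5436, -0.2181, 0.0382]
ee_rot: [0.069, 0.693, 0.717, 0.031]
wrist_force: [-6.1, -3.9, 1.8]
opening: 0.002
```

Emit:
play_rows(increments="0 0.8 0 0 -1")

```text
time: 41.02
eef_pos: [0.5436, -0.2181, 0.0381]
ee_rot: [0.069, 0.693, 0.717, 0.031]
wrist_force: [-6.9, -4.8, 4.9]
opening: -0.001
```

Emit:
play_rows(increments="0 0.8 0 0 -1")

```text
time: 41.1
eef_pos: [0.5436, -0.2181, 0.0381]
ee_rot: [0.068, 0.693, 0.717, 0.031]
wrist_force: [-7.2, -3.2, 4.7]
opening: 0.0
```

Emit:
play_rows(increments="0 0.8 0 0 -1")

```text
time: 41.18
eef_pos: [0.5436, -0.2181, 0.0381]
ee_rot: [0.068, 0.693, 0.717, 0.03]
wrist_force: [-6.4, -2.9, 3.8]
opening: 0.0
```

Both ends are firm. I'll retreat clear of everything and look.

Emit:
play_rows(increments="0 -5 0 0 -1;0 -8 -2 0 -1;0 -10 -10 0 -1;0 -8 -25 0 -1;0 -5 -30 0 -1;0 -10 -35 0 -1;0 -15 -30 0 -1;0 -15 -10 0 -1;0 0 0 0 -1;0 0 0 0 -1")

```text
time: 42.02
eef_pos: [0.4366, -0.2119, 0.1755]
ee_rot: [0.067, 0.694, 0.717, 0.03]
wrist_force: [0.4, -0.3, -0.4]
opening: 0.003
```

```bash
python3 st.py; python3 - <<'E'
from station import robot
import cv2
c=robot.camera("scene")["pixels"]
cv2.imwrite("pics/s9.png",cv2.resize(c[155:295,195:365],None,fx=4.2,fy=4.2,interpolation=cv2.INTER_CUBIC))
c=robot.camera("top")["pixels"]
cv2.imwrite("pics/t9.png",cv2.resize(c[180:275,180:360],None,fx=4.4,fy=4.4,interpolation=cv2.INTER_CUBIC))
E
```

```text
t 42.02 jig mm x,y,z [-105.01 -146.03  175.52] toolx yaw rel jigy deg 0.16 tilt [ 0.1376 -0.0496 -0.9893]
F jig [ 0.38 -0.36 -0.37] open 0.003
```

View pics/s9.png

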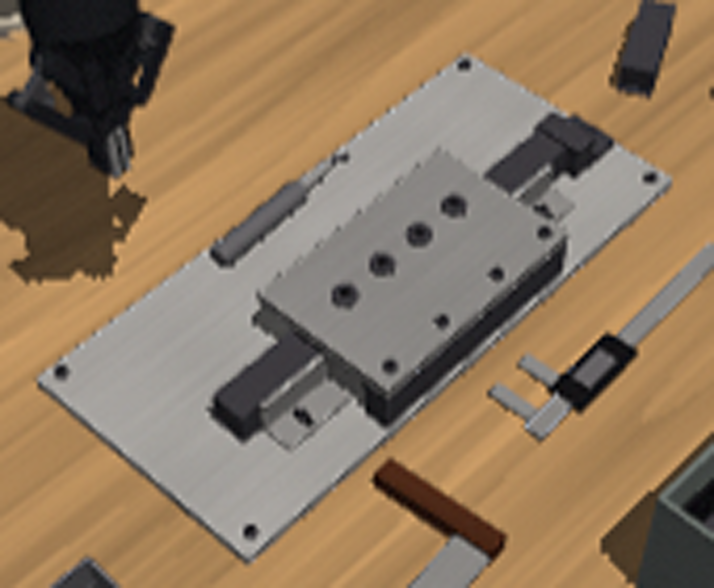

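View pics/t9.png

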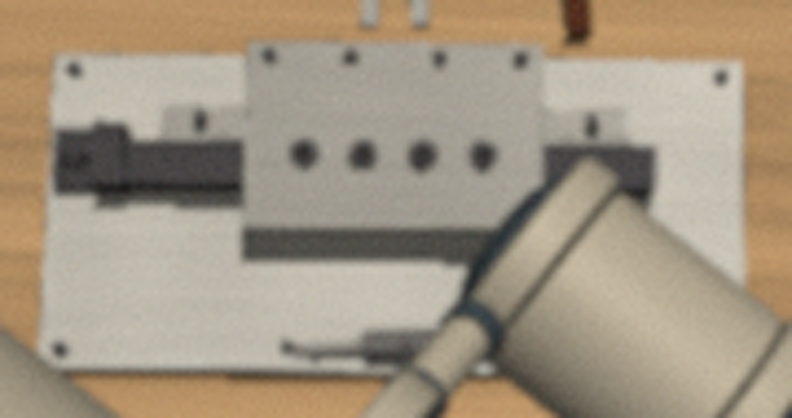

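Both views show the tube flush along the fence, with its left end at the stop (127,165 in the top crop). The fence and stop edges are where they were in the first picture, the deburrer hasn't moved, and the arm is clear. Handing in.

```bash
python3 -c "
from station import robot
print(robot.close_job())"
```

```text
the job is handed in; nothing more can be done
None
```

The tube lies flat and parallel against the fence with its left end against the end stop. The job was handed in at about 42 s with the arm clear of everything.

**What I did:** I pressed the tube in by turns near its left and right ends with the shut fingers. I then slid it along the fence by its right end face to the stop, and repeated all three contacts as checks.

**Last checks:**
- **Left press:** it held without moving at about 8 N, at jig x about 2.3 mm on the tool.
- **Right press:** it held without moving at about 7 N, within 1 mm of where the tool stopped on every earlier right press.
- **Stop:** on the recheck the right end face held at about 7 N, at the same place as the first stop contact to within 0.2 mm. I did not push on the end face again after the final left and right presses.
- **Pictures:** they show the tube along the fence and at the stop, the fence and stop edges where they started, and the deburrer unmoved.

**Disagreements and limits:**
- **Left end had moved:** after the slide to the stop, the first left press found that end about 3 mm off the fence. I closed that gap and pressed both ends again.
- **Force:** the highest reading was about 16 N at the stop, with 14–15 N at the fence. Forces were only read at the end of each short move, so a brief peak in between can't be ruled out.
- **Tool lean:** the tool gradually tilted to about 8° during the work. I couldn't correct that with the moves available.

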